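# Zero a contact gauge and hold it square on the goniometer cradle

### The arm

A 6-joint arm with a two-finger parallel gripper is mounted at the origin on the work surface. World frame = base frame: x ahead of the robot, y to its left, z up, the work surface at z = 0. Lengths are in m, angles in rad, forces in N, time in s.
With the tool pointing down it reaches from about 0.35 to 0.975 m from the base axis. Payload 4.9 kg.
Tool frame: the origin (TCP) lies at the very end of the fingers, on their centre line; the grasp point (between the pads) lies 19 mm behind it (ctrl.grasp_offset is the distance from the TCP to the grasp point, in m); z points along the fingers, y is the line along which they close (so a half turn about z gives the same grasp; the last joint's range is limited). The gripper opens to 85 mm and grips with 20 to 120 N. Pads are 22 mm wide; open, the fingers measure 114 mm over their backs; the gripper's body (76 mm by 85 mm) begins 54 mm behind the grasp point. The pads swing forward as they close: fully open they stand 13 mm farther back than shut.
Start: joints at [0.989, 0.053, 1.613, -0, 1.476, -0.119], TCP at [0.279, 0.559, 0.231] pointing down, gripper open.
Joint ranges: [-3.01, 3.01], [-1.01, 2.22], [0.06, 2.58], [-1.02, 4.17], [0.09, 2.62], [-3.14, 3.14]. Speed limits (rad/s): [2.57, 2.57, 3.14, 3.14, 3.14, 3.14].

### API

Orientations are given as a rotation vector (axis times angle).
In Python, from station import ctrl, optics gives the robot as it stands.
- The arm moves only by the shell command python3 -m handwheel 'ROWS' [OPENING] [FORCE]. ROWS is JSON, a list of rows, each an object of numbers: "tx", "ty", "tz": the shift along the tool's x, y, z in mm; "roll": the turn about the tool's z in rad. A call has 1 to 12 rows; each row shifts and turns the commanded pose from where the row before left it, along the tool's axes as they then stand; what a row does not reach is not made up. A row lasts 1/12 s, in which the tool goes at most 41.7 mm and 7.16 degrees, less where a joint would pass 70% of its speed; a pose out of reach is approached as far as the arm can. A call with a gripper value outside its range is refused whole. OPENING is the finger opening in mm, from 0 to 85.4, set as the call begins (- or left out, the last holds). The fingers move at their own pace and stop on an object; FORCE is the grip in N (left out, the last holds). Time passes only in rows, so rows that do not move let the fingers close. It gives the time, the measured TCP pose, the force, the opening and the grip force at its end, in the units of the state.
- ctrl.get_obs(): the state, without advancing time (a new reading comes with each control period).
- optics.get_image(name): name is "scene" or "side" or "wrist"; returns (picture, depth): 384x512x3 uint8, red, green, blue; 384x512 float32, m along the optical axis (not along the pixel's ray), 0 where there is no reading.
- optics.camera_params(name): a dict with "mtx" (3x3 intrinsics, pixels), "extrinsics" (4x4, takes a point from camera to world coordinates); the wrist camera has in their place "tool_from_camera" (4x4, takes a point from camera to tool coordinates, whose origin is the TCP and whose axes are the flange's). Camera axes: x right, y down, z forward; pixel columns grow to the right and rows downward; lengths in m; the calibration is good to about 2 mm. A picture is of the moment at which its call begins: read the wrist's pose just before it. camera_params takes no time and is no camera call.
- ctrl.finish_job(): hands the job in; it is judged then, once.
The state is a dict: "t": time; "q": joint angles; "dq": joint speeds; "effort": joint torques, N m; "tool_pos": TCP position; "tool_rot": TCP orientation; "contact_force": force on the tool from outside, world axes, zero at the start; "wrist_torque": the same for the moment, N m; "opening": finger opening in m; "grip_force": force on a finger pad.
Only numpy, scipy, OpenCV 4.12 (cv2) and the standard library are available. Lean on these libraries where they do the work, as an engineer would, in place of code of your own. Each camera call takes 0.05 s, during which the arm holds its last target. There are 200 camera calls.

### The job

Lift the orange spring-tipped contact gauge out of its grey stand and zero it: hold it upright with its tip on the black disc of the aluminium reference block for about a second, the sprung tip pushed in about half its travel. Then take the reading: press the tip onto the green spot of the white goniometer cradle, with the gauge square to the sloped face and the tip again about half in, and finish while still gripping it and pressing there, holding steady. Press gently, never driving the tip hard against its stop, and do not shift the cradle's tilt or disturb the amber vial, the brass puck or the screwdriver.

Things in the scene. Friction and masses are not known exactly. Their poses are not given: they have to be found in the camera images.
- gauge: Loose gauge, 0.18 kg, upright in the stand. Origin: centre of the underside of its black collar (44 mm diameter, 8 mm thick, resting on the stand's top); z up along its axis, away from the tip. Orange grip, 26 mm square, flats across x and y, from z = 8 to 70 mm. Below: aluminium nose, 22 mm diameter tapering to 14, to z = -55 mm; the steel tip sticks out 20 mm more.
- gauge_tip (a joint): How far the sprung steel tip is pushed into the gauge's nose: 0 = fully out, 0.012 m = at its stop, 0.006 = half in. Spring rate 0.8 N per mm with no preload, so half in is about 4.8 N. A 6 mm long red band on the tip's rod just below the nose is swallowed when the tip is half in.
- tip_end (a point): The very end of the gauge's tip (a ball of 5 mm radius), on the gauge's axis, at z = -75 mm in the gauge's frame when the tip is fully out; it moves with the tip.
- stand: Fixed grey block, 85 x 85 mm, 90 mm high, with a 28 mm square upright through hole in which the gauge's nose hangs with about 3 mm of play all round. Origin: centre of its underside.
- ref_disc (a point): Centre of the black reference disc (30 mm diameter) on the level top, 30 mm above the table, of the fixed aluminium reference block (75 x 75 mm). z is up.
- ref: The fixed aluminium reference block, 75 x 75 x 30 mm. Origin: centre of its underside.
- gonio: The fixed goniometer: steel cone foot (170 mm diameter) with a bracket that carries the tilting white cradle. Origin: centre of its underside; the cradle's tilt axis runs along its y axis, 130 mm above the table. At yaw 0 the cradle tips down towards the robot (-x).
- cradle (a joint): Tilt of the cradle in rad: 0 = face level; positive tips the face down towards the goniometer's -x side. Stiff (about 4 N m of friction): it stays where it is and must not be moved.
- spot (a point): Centre of the green spot (20 mm diameter, black rim) on the cradle's flat white face, on the surface. z: the face's outward normal; x: up the slope. The face is 170 mm along x, 104 mm along y; its middle is at x +30, y -12 mm from the spot. A steel sample head (48 mm diameter, 48 mm tall) stands on it at x +80, y -12 mm.
- vial: Loose amber sample jar, 36 mm diameter, 70 mm tall; bystander. Origin: centre of its underside.
- puck: Loose brass puck, 52 mm diameter, 30 mm high; bystander. Origin: centre of its underside.
- driver: Loose screwdriver, 170 mm long, lying on the table; bystander. Origin: under its middle; x along it, handle to -x.
Things that resemble listed ones, but are neither listed nor needed, are in the scene too. Leave any blue or turquoise look-alike of the gauge alone.

How it is judged:
On the way, in this order (a step that is already met when the one before it is completed fails the run):
1. the gauge is lifted clear of its stand by the fingers (z of tip_end in the frame of stand above 0.092 m and contact force between the fingers and gauge above 2 N and contact force between gauge and stand below 0.1 N), for 0.1 s.
2. zeroed: gauge upright, tip on the black disc, about half in (distance between tip_end and ref_disc below 0.015 m and angle between gauge's own z axis and vertical below 0.15 rad and value of joint gauge_tip between 0.003 and 0.009 m and contact force between gauge and ref between 1.5 and 10 N and contact force between the fingers and gauge above 2 N and contact force between gauge and stand below 0.1 N), for 0.4 s.
At the end, for the whole second after the job is handed in: The gauge is gripped by the fingers, clear of the stand and still, its tip within 10 mm of the green spot's centre, its axis within 0.15 rad of the face's normal, the sprung tip pushed in 3 to 9 mm and pressing the cradle with 1.5 to 10 N (distance between tip_end and spot below 0.01 m and angle between the z axis of gauge and the z axis of spot, either way round below 0.15 rad and linear speed of gauge below 0.01 m/s and value of joint gauge_tip between 0.003 and 0.009 m and contact force between gauge and gonio between 1.5 and 10 N and contact force between the fingers and gauge above 2 N and contact force between gauge and stand below 0.1 N); the arm keeps its last pose, push and grip.
It fails at once if the gauge is driven hard into the cradle or the reference block (over 20 N) (contact force between gauge and gonio above 20 N or contact force between gauge and ref above 20 N).
It fails at once if the cradle's tilt is shifted (spot moved over 6 mm) (distance of spot from where it was at the start of the episode above 0.006 m).
It fails at once if a bystander is disturbed (moved over 20 mm) (distance of any of vial, puck, driver from where it was at the start of the episode above 0.02 m).
It also fails if it takes over 59 s, if anything falls off the work surface, if the arm or the gripper's body presses on something with over 40 N, if the wrist force passes 120 N, or if a joint passes its speed limit or range.

## Working session

There is one attempt and no reset: what is moved stays moved. The work goes in short steps, Python scripts to look and compute and a shell command to move; the robot and the scene stay as the last step left them, time stands still between calls to the robot, and variables do not carry over. Pictures are saved under pics/ and viewed, at most 10 in all, crops included, and the job is handed in when it is done.

```bash
ls; mkdir -p pics; python3 - <<'E'
from station import ctrl, optics
import cv2,numpy as np
np.set_printoptions(precision=4,suppress=True)
print(ctrl.get_obs())
for n in ("scene","side","wrist"):
    p,d=optics.get_image(n); cv2.imwrite(f"pics/{n}0.png",p[:,:,::-1]); np.savez(f"pics/{n}0.npz",p=p,d=d)
    print(n,optics.camera_params(n),(d>0).mean())
a=cv2.imread("pics/scene0.png")
cv2.imwrite("pics/sceneL.png",cv2.resize(a,(800,600)))
b=cv2.imread("pics/side0.png")
cv2.imwrite("pics/sideL.png",cv2.resize(b,(800,600)))
E
```

```text
pics
{'t': 0.0, 'q': array([ 0.989 ,  0.0533,  1.6143, -0.    ,  1.476 , -0.119 ]), 'dq': array([ 0.0006, -0.0022, -0.001 ,  0.0009,  0.    ,  0.0008]), 'effort': array([ -0.0008, -39.3711, -37.0161,  -0.0002,   0.0075,  -0.    ]), 'tool_pos': array([0.2787, 0.5587, 0.2301]), 'tool_rot': array([-0.7203, -3.0572,  0.003 ]), 'contact_force': array([-0.1231, -0.9012, -0.7586]), 'wrist_torque': array([-0.0324,  0.0007,  0.0226]), 'grip_force': 0.0, 'opening': 0.08529922189844744}
scene {'mtx': array([[376.2141,   0.    , 250.8916],
       [  0.    , 376.2141, 190.0017],
       [  0.    ,   0.    ,   1.    ]]), 'extrinsics': array([[-0.6503,  0.5651, -0.5077,  1.0849],
       [ 0.7596,  0.478 , -0.441 ,  0.4428],
       [-0.0066, -0.6725, -0.7401,  0.8896],
       [ 0.    ,  0.    ,  0.    ,  1.    ]])} 0.9960835774739584
side {'mtx': array([[421.5171,   0.    , 256.3575],
       [  0.    , 421.5171, 195.7613],
       [  0.    ,   0.    ,   1.    ]]), 'extrinsics': array([[ 0.7192, -0.4292,  0.5463, -0.1469],
       [-0.6944, -0.4692,  0.5456, -0.6741],
       [ 0.0222, -0.7718, -0.6355,  0.9376],
       [ 0.    ,  0.    ,  0.    ,  1.    ]])} 0.9959564208984375
wrist {'mtx': array([[269.4702,   0.    , 255.3508],
       [  0.    , 269.4702, 189.6099],
       [  0.    ,   0.    ,   1.    ]]), 'tool_from_camera': array([[ 0.    , -0.9466, -0.3225,  0.0827],
       [ 1.    , -0.0002,  0.0008,  0.    ],
       [-0.0009, -0.3225,  0.9466, -0.1434],
       [ 0.    ,  0.    ,  0.    ,  1.    ]])} 0.9960784912109375
```

View pics/sceneL.png

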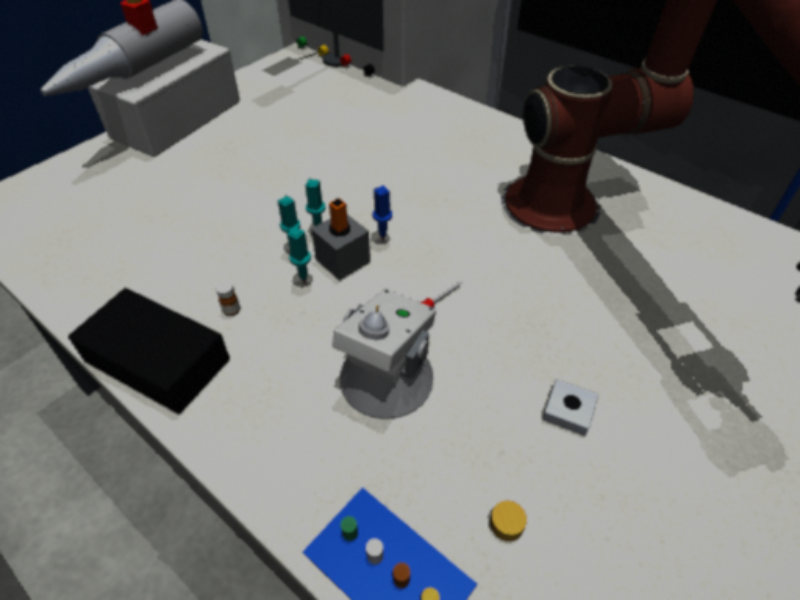

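View pics/sideL.png

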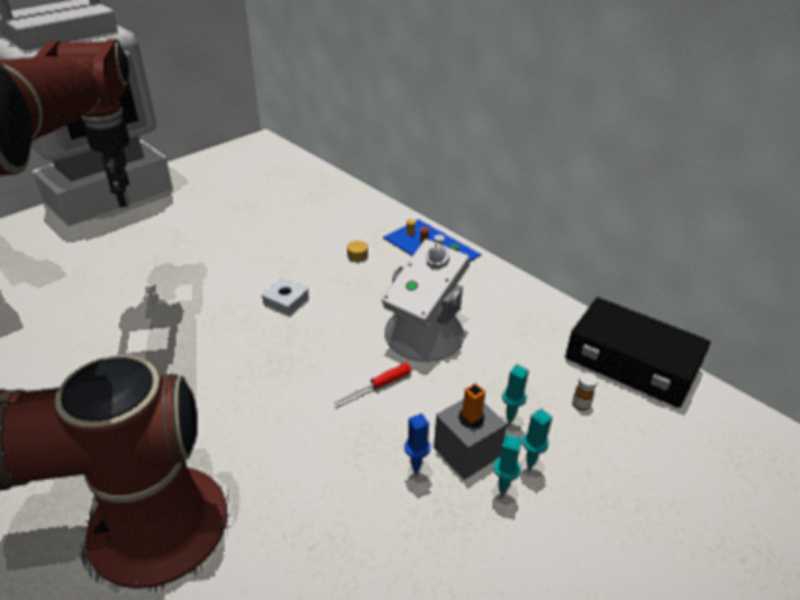

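The scene view (800x600 scale) shows the orange gauge in the grey stand at (338,230) with three turquoise and one blue look-alike around it. The goniometer spot is at (403,313), the reference disc at (572,402), the vial at (229,298), the puck at (508,520) and the screwdriver at (440,295). In the side view the gauge is at (473,405), the spot at (411,285) and the disc at (285,290).

```bash
cat > h.py <<'E'
import numpy as np,cv2
from station import ctrl,optics
from scipy.spatial.transform import Rotation as R
np.set_printoptions(precision=4,suppress=True)
def load(n,k=0):
    z=np.load(f"pics/{n}{k}.npz"); return z['p'],z['d']
def cloud(n,d,T=None):
    c=optics.camera_params(n); M=c['mtx']; T=c['extrinsics'] if T is None else T
    v,u=np.mgrid[:384,:512]; P=np.stack([(u-M[0,2])/M[0,0]*d,(v-M[1,2])/M[1,1]*d,d],-1)
    return P@T[:3,:3].T+T[:3,3]
def ray(n,uv,T=None):
    c=optics.camera_params(n); M=c['mtx']; T=c['extrinsics'] if T is None else T
    r=np.array([(uv[0]-M[0,2])/M[0,0],(uv[1]-M[1,2])/M[1,1],1]); return T[:3,3],T[:3,:3]@r
def onz(n,uv,z,T=None):
    o,r=ray(n,uv,T); return o+r*(z-o[2])/r[2]
def tri(a,b):
    A=np.zeros((3,3));B=np.zeros(3);L=[]
    for o,r in (a,b):
        r=r/np.linalg.norm(r);Q=np.eye(3)-np.outer(r,r);A+=Q;B+=Q@o;L.append((Q,o))
    x=np.linalg.solve(A,B); return x,[np.linalg.norm(Q@(x-o)) for Q,o in L]
def blobs(p,lo,hi,mn=8):
    m=cv2.inRange(cv2.cvtColor(p,cv2.COLOR_RGB2HSV),lo,hi)
    n,l,s,c=cv2.connectedComponentsWithStats(m); return [(c[i],s[i],l==i) for i in range(1,n) if s[i,4]>=mn]
E
python3 - <<'E'
from h import *
for n in ("scene","side"):
    p,d=load(n); W=cloud(n,d)
    for nm,lo,hi in (("orange",(5,180,90),(14,255,255)),("teal",(80,150,60),(95,255,255)),("blue",(108,180,60),(125,255,255)),("green",(50,130,40),(75,255,255)),("red",(0,200,100),(4,255,255)),("amber",(8,120,40),(30,255,255)),("dark",(0,0,0),(180,255,45))):
        for c,s,m in blobs(p,lo,hi,12):
            w=W[m]; q=np.median(w,0)
            if 0.2<q[0]<1 and -.6<q[1]<.6 and q[2]<.3 and q[2]>.0 : print(n,nm,c,s[2:],q,"z",w[:,2].min().round(3),w[:,2].max().round(3))
E
```

```text
scene orange [215.8182 131.4545] [10  4 22] [ 0.4708 -0.2305  0.1589] z 0.156 0.161
scene orange [256.4478 366.0448] [ 8  9 67] [0.8813 0.2766 0.0406] z 0.037 0.89
scene teal [199.6061 117.2121] [ 8  5 33] [ 0.4384 -0.3368  0.1441] z 0.137 0.148
scene teal [182.5676 128.6216] [ 9  6 37] [ 0.5135 -0.336   0.1439] z 0.141 0.147
scene teal [202.025 133.5  ] [12  7 40] [ 0.447  -0.3284  0.0821] z 0.078 0.089
scene teal [187.3478 147.2065] [15 12 92] [ 0.5583 -0.2586  0.1412] z 0.074 0.146
scene teal [191.8776 165.9796] [13  8 49] [ 0.5754 -0.2402  0.0825] z 0.078 0.09
scene blue [243.5405 122.5676] [ 8  6 37] [ 0.3654 -0.2087  0.1435] z 0.136 0.147
scene blue [244.2083 138.2917] [11  7 48] [ 0.3729 -0.2026  0.0821] z 0.079 0.095
scene blue [245.1882 356.425 ] [ 109   71 3746] [0.8655 0.2341 0.0055] z -0.001 0.89
scene green [257.5 200. ] [ 6  3 16] [0.5916 0.0361 0.1464] z 0.145 0.15
scene green [222.8413 336.6825] [ 8 10 63] [0.8824 0.1791 0.04  ] z 0.037 0.044
scene red [274.3571 193.3571] [ 5  4 14] [ 0.4541 -0.0098  0.0219] z 0.017 0.025
scene amber [216.4195 138.0977] [ 12  21 174] 
[... 2902 characters left out ...]
127] [0.706  0.3325 0.0277] z 0.004 0.938
side amber [302.4939 258.8381] [ 15  25 247] [ 0.452  -0.2484  0.1356] z 0.096 0.938
side amber [373.2128 251.7021] [11  8 47] [ 0.6946 -0.3187  0.0424] z 0.034 0.938
side dark [181.6667 185.9333] [ 6  3 15] [0.4772 0.3174 0.0316] z 0.028 0.034
side dark [407.9866 223.9384] [  91   70 3507] [ 0.8347 -0.3356  0.0789] z 0.003 0.938
side dark [288.2857 198.8333] [ 8 10 42] [ 0.6289 -0.037   0.1031] z 0.089 0.126
side dark [303.5333 249.1333] [ 6  4 15] [ 0.4603 -0.2404  0.1618] z 0.159 0.164
side dark [301.0294 269.9412] [15  9 68] [ 0.4484 -0.2527  0.0974] z 0.089 0.103
side dark [298.679  287.7669] [ 44  38 785] [ 0.424  -0.2748  0.0466] z 0.002 0.938
```

```bash
python3 - <<'E'
from h import *
g=np.array([.5916,.0357,.1476])
pts=[]
for n in ("scene","side"):
    p,d=load(n); W=cloud(n,d); hsv=cv2.cvtColor(p,cv2.COLOR_RGB2HSV)
    m=(d>0)&(np.linalg.norm(W-g,axis=2)<.05)
    q=W[m]; 
    for _ in range(6):
        c=q.mean(0); nn=np.linalg.svd(q-c)[2][2]; nn*=np.sign(nn[2])
        q0=W[m]; r=(q0-c)@nn; q=q0[abs(r)<.003] if _ else q0[abs(r)<.01]
    print(n,len(q),c,nn,"tilt",np.degrees(np.arccos(nn[2])),"downslope az",np.degrees(np.arctan2(nn[1],nn[0])), "res",((q-c)@nn).std(), (g-c)@nn)
    # full face long axis
    mm=(abs((W-c)@nn)<.004)&(np.linalg.norm(W-g,axis=2)<.13)&(d>0)&(hsv[:,:,2]>110)&(hsv[:,:,1]<60)
    xs=np.array([-nn[0],-nn[1],0]);xs/=np.linalg.norm(xs);xs=xs-nn*(xs@nn);xs/=np.linalg.norm(xs);ys=np.cross(nn,xs)
    f=np.stack([(W[mm]-g)@xs,(W[mm]-g)@ys],1).astype(np.float32)
    print(" face rect",len(f),cv2.minAreaRect(f*1000))
    # stand top
    m=(abs(W[...,2]-.09)<.006)&(np.hypot(W[...,0]-.463,W[...,1]+.24)<.075)&(hsv[:,:,2]<110)&(hsv[:,:,1]<70)
    m=cv2.morphologyEx(m.astype(np.uint8),cv2.MORPH_OPEN,np.ones((2,2)))>0
    print(" stand",m.sum(),cv2.minAreaRect((W[m][:,:2]*1000).astype(np.float32)))
a=blobs(load("scene")[0],(50,130,40),(75,255,255),12)[0]; 
print("spot tri",tri(ray("scene",(257.5,200)),ray("side",(263,182.5))))
print("disc",onz("scene",(365.9,257.07),.03),onz("side",(181.7,185.9),.03), tri(ray("scene",(365.9,257.07)),ray("side",(181.7,185.9))))
o=ctrl.get_obs(); print(R.from_rotvec(o['tool_rot']).as_matrix())
E
```

```text
scene 536 [0.5912 0.0365 0.1468] [-0.3293 -0.0623  0.9422] tilt 19.582580583043754 downslope az -169.28380045426917 res 0.000948395899766448 0.0007090323206156184
 face rect 1163 ((33.550514221191406, -10.130908966064453), (174.2176055908203, 102.78323364257812), 0.8290719389915466)
 stand 354 ((762.194091796875, 52.298919677734375), (1006.6957397460938, 115.0796127319336), 43.90705871582031)
side 533 [0.5916 0.0313 0.1484] [-0.3211 -0.0636  0.9449] tilt 19.109467260499855 downslope az -168.79817976411132 res 0.0015067415438034353 -0.0010168799506079902
 face rect 1183 ((30.6348876953125, -13.331260681152344), (172.23394775390625, 104.96544647216797), 0.8665553331375122)
 stand 122 ((480.6417236328125, -259.9838562011719), (72.83294677734375, 145.09544372558594), 69.5869140625)
spot tri (array([0.5916, 0.0365, 0.1476]), [np.float64(0.00016804364428660236), np.float64(0.0001680436442867925)])
disc [0.4808 0.3195 0.03  ] [0.4797 0.3184 0.03  ] (array([0.4802, 0.3194, 0.0291]), [np.float64(2.9915795534690912e-05), np.float64(2.9915795534619033e-05)])
[[-0.8948  0.4465 -0.0009]
 [ 0.4465  0.8948 -0.0014]
 [ 0.0002 -0.0016 -1.    ]]
```

The face is tilted 19.4° (downslope azimuth -169°), which matches the listed face size. Spot and disc triangulate to sub-millimetre. Moves can only shift and roll, so the gauge will have to be pivoted in the grip using the stand's hole. First, a look from above.

```bash
python3 -m handwheel '[{"tx":-22,"ty":-26.5,"tz":-2},{"tx":-22,"ty":-26.5,"tz":-2},{"tx":-22,"ty":-26.5,"tz":-2},{"tx":-22,"ty":-26.5,"tz":-2},{"tx":-22,"ty":-26.5,"tz":-2},{"tx":-22,"ty":-26.5,"tz":-2},{"tx":-22,"ty":-26.5,"tz":-2},{"tx":-22,"ty":-26.5,"tz":-2},{"tx":-22,"ty":-26.5,"tz":-2},{"tx":-22,"ty":-26.5,"tz":-2},{"tx":-22,"ty":-26.5,"tz":-2},{"tx":-22,"ty":-26.5,"tz":-2}]'
python3 -m handwheel '[{"tx":-22,"ty":-26.5,"tz":-2},{"tx":-22,"ty":-26.5,"tz":-2},{"tx":-22,"ty":-26.5,"tz":-2},{"tx":-22,"ty":-26.5,"tz":-2},{"tx":-22,"ty":-26.5,"tz":-2},{"tx":-22,"ty":-26.5,"tz":-2},{"tx":-22,"ty":-26.5,"tz":-2},{"tx":-22,"ty":-26.5,"tz":-2},{"tx":-22,"ty":-26.5,"tz":-2},{"tx":-22,"ty":-26.5,"tz":-2},{"tx":-22,"ty":-26.5,"tz":-2},{"tx":-10,"ty":-12,"tz":-2}]' 50
python3 -m handwheel '[{},{}]'
python3 - <<'E'
from h import *
o=ctrl.get_obs(); p,d=optics.get_image("wrist"); np.savez("pics/wrist1.npz",p=p,d=d,pos=o['tool_pos'],rot=o['tool_rot'])
cv2.imwrite("pics/w1.png",p[:,:,::-1]); print(o)
E
```

```text
{'t': 0.15, 'q': array([ 0.989 ,  0.0532,  1.614 , -0.    ,  1.476 , -0.119 ]), 'dq': array([ 0.0006, -0.0026, -0.003 ,  0.0003, -0.0002, -0.0006]), 'effort': array([  0.0001, -39.4247, -37.0719,  -0.0002,   0.0047,   0.    ]), 'tool_pos': array([0.2788, 0.5588, 0.2303]), 'tool_rot': array([-0.7204, -3.0573,  0.0024]), 'contact_force': array([-0.2782, -0.2269,  0.1312]), 'wrist_torque': array([0.0198, 0.0151, 0.0044]), 'grip_force': 0.0, 'opening': 0.08530516310328004}$[0]: bad value
$[0]: bad value
$[0]: bad value
```

View pics/w1.png

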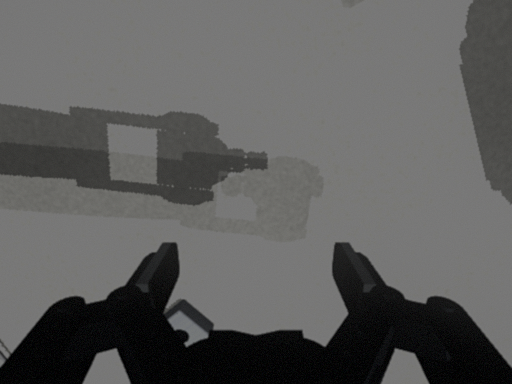

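The picture shows only bare table, because the rows were refused ("bad value"). I'll try giving all four keys.

```bash
python3 -m handwheel '[{"tx":0,"ty":0,"tz":-2,"roll":0}]'; python3 -m handwheel --help | head -20
```

```text
t: 0.28
tool_pos: [0.2787, 0.5588, 0.2323]
tool_rot: [-0.72, -3.057, 0.003]
contact_force: [-0.3, -0.1, -1.0]
opening: 0.0856
grip_force: 0.0invalid input: not JSON, or not a number
```

```bash
python3 -m handwheel '[{"tx":-22,"ty":-26.5,"tz":-2,"roll":0},{"tx":-22,"ty":-26.5,"tz":-2,"roll":0},{"tx":-22,"ty":-26.5,"tz":-2,"roll":0},{"tx":-22,"ty":-26.5,"tz":-2,"roll":0},{"tx":-22,"ty":-26.5,"tz":-2,"roll":0},{"tx":-22,"ty":-26.5,"tz":-2,"roll":0},{"tx":-22,"ty":-26.5,"tz":-2,"roll":0},{"tx":-22,"ty":-26.5,"tz":-2,"roll":0},{"tx":-22,"ty":-26.5,"tz":-2,"roll":0},{"tx":-22,"ty":-26.5,"tz":-2,"roll":0},{"tx":-22,"ty":-26.5,"tz":-2,"roll":0},{"tx":-22,"ty":-26.5,"tz":-2,"roll":0}]' | head -2
python3 -m handwheel '[{"tx":-22,"ty":-26.5,"tz":-2,"roll":0},{"tx":-22,"ty":-26.5,"tz":-2,"roll":0},{"tx":-22,"ty":-26.5,"tz":-2,"roll":0},{"tx":-22,"ty":-26.5,"tz":-2,"roll":0},{"tx":-22,"ty":-26.5,"tz":-2,"roll":0},{"tx":-22,"ty":-26.5,"tz":-2,"roll":0},{"tx":-22,"ty":-26.5,"tz":-2,"roll":0},{"tx":-22,"ty":-26.5,"tz":-2,"roll":0},{"tx":-22,"ty":-26.5,"tz":-2,"roll":0},{"tx":-22,"ty":-26.5,"tz":-2,"roll":0},{"tx":-22,"ty":-26.5,"tz":-2,"roll":0},{"tx":-10,"ty":-12,"tz":-2,"roll":0}]' 50 | head -2
python3 -m handwheel '[{"tx":0,"ty":0,"tz":0,"roll":0},{"tx":0,"ty":0,"tz":0,"roll":0}]'
python3 - <<'E'
from h import *
o=ctrl.get_obs(); p,d=optics.get_image("wrist"); np.savez("pics/wrist2.npz",p=p,d=d,pos=o['tool_pos'],rot=o['tool_rot'])
cv2.imwrite("pics/w2.png",p[:,:,::-1]); print(o['q'])
E
```

```text
t: 1.28
tool_pos: [0.3732, 0.1553, 0.2577]
t: 2.28
tool_pos: [0.4633, -0.2306, 0.2813]
t: 2.45
tool_pos: [0.4632, -0.2272, 0.2812]
tool_rot: [-0.722, -3.057, -0.001]
contact_force: [-0.2, 0.4, 0.6]
opening: 0.0501
grip_force: 0.0
[-0.6007 -0.236   1.8005  0.0006  1.5782 -1.7077]
```

View pics/w2.png

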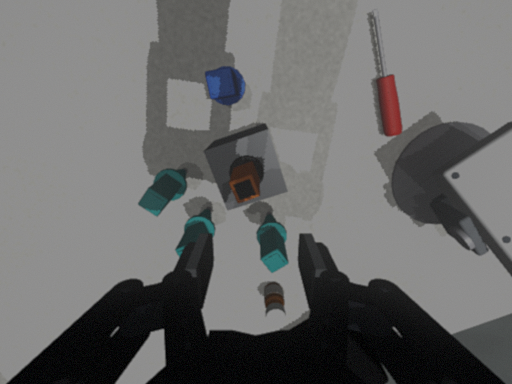

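The wrist view shows the gauge top at (245,186) in the stand (245,167), the blue look-alike at (225,87), and the teals at (165,190), (197,235) and (272,245).

```bash
cat >> h.py <<'E'
def toolT(o): 
    T=np.eye(4);T[:3,:3]=R.from_rotvec(o['tool_rot'] if 'tool_rot' in o else o['rot']).as_matrix();T[:3,3]=o['tool_pos'] if 'tool_pos' in o else o['pos'];return T
def camT(o): return toolT(o)@optics.camera_params("wrist")["tool_from_camera"]
E
python3 - <<'E'
from h import *
z=np.load("pics/wrist2.npz"); o={'pos':z['pos'],'rot':z['rot']}; p,d=z['p'],z['d']; T=camT(o); W=cloud("wrist",d,T); hsv=cv2.cvtColor(p,cv2.COLOR_RGB2HSV)
near=np.hypot(W[...,0]-.463,W[...,1]+.24)
def rect(m,zz,nm):
    m=cv2.morphologyEx(m.astype(np.uint8),cv2.MORPH_OPEN,np.ones((2,2)))
    c=max(cv2.findContours(m,0,2)[0],key=cv2.contourArea)[:,0]
    q=np.array([onz("wrist",u,zz,T)[:2] for u in c]); r=cv2.minAreaRect((q*1000).astype(np.float32)); print(nm,m.sum(),r)
m=(near<.04)&(W[...,2]>.15)&(W[...,2]<.17); rect(m,.16,"gauge top"); print(np.median(W[m],0))
mm=(abs(W[...,2]-.09)<.01)&(near<.075)&(hsv[...,1]<70); rect(mm,.09,"stand top"); 
for nm,lo,hi in (("teal",(80,120,40),(95,255,255)),("blue",(108,150,40),(125,255,255))):
    for c,s,b in blobs(p,lo,hi,60):
        for a,e,zz in((.125,.16,0),(.07,.1,0)):
            k=b&(W[...,2]>a)&(W[...,2]<e)
            if k.sum()>20: print(nm,c,(W[k].min(0)+W[k].max(0))/2,W[k].max(0)-W[k].min(0))
print("tool",toolT(o))
E
```

```text
gauge top 655 ((463.8972473144531, -238.66171264648438), (26.822668075561523, 28.12042808532715), 84.61661529541016)
[ 0.462  -0.2389  0.161 ]
stand top 3361 ((465.1551513671875, -239.300048828125), (85.26433563232422, 86.76873779296875), 81.99059295654297)
teal [176.7895 176.9342] [ 0.4315 -0.3278  0.0835] [0.0272 0.0147 0.0037]
teal [202.1061 222.9545] [ 0.5079 -0.3356  0.0845] [0.0352 0.0343 0.0074]
teal [276.9237 228.6947] [ 0.5614 -0.2458  0.0857] [0.0349 0.0267 0.0073]
teal [274.2805 259.9008] [ 0.5648 -0.2523  0.1458] [0.026  0.0259 0.0045]
blue [212.7317  86.0366] [ 0.3612 -0.2211  0.1457] [0.0203 0.0147 0.0049]
tool [[-0.8944  0.4474 -0.0005  0.4632]
 [ 0.4474  0.8944  0.0011 -0.2272]
 [ 0.0009  0.0008 -1.      0.2812]
 [ 0.      0.      0.      1.    ]]
```

```bash
python3 -m handwheel '[{"tx":0,"ty":0,"tz":0,"roll":-0.092},{"tx":0,"ty":0,"tz":0,"roll":-0.092},{"tx":0,"ty":0,"tz":0,"roll":-0.092},{"tx":0,"ty":0,"tz":0,"roll":-0.092},{"tx":-1.4,"ty":-5.5,"tz":20,"roll":0},{"tx":0,"ty":-6,"tz":20,"roll":0},{"tx":0,"ty":0,"tz":20,"roll":0},{"tx":0,"ty":0,"tz":0,"roll":0},{"tx":0,"ty":0,"tz":0,"roll":0}]' 
python3 - <<'E'
from h import *
o=ctrl.get_obs(); T=toolT(o); print(T, np.degrees(np.arctan2(T[1,1],T[0,1])), o['q'])
print("to gauge, tool axes mm:", 1000*T[:3,:3].T@(np.array([.4637,-.2388,.114])-T[:3,3]))
E
```

```text
t: 3.25
tool_pos: [0.4629, -0.237, 0.2203]
tool_rot: [-0.146, -3.136, -0.003]
contact_force: [-0.1, 0.3, 0.5]
opening: 0.0503
grip_force: 0.0
[[-0.9957  0.0929 -0.002   0.4629]
 [ 0.0929  0.9957  0.0018 -0.237 ]
 [ 0.0022  0.0016 -1.      0.2203]
 [ 0.      0.      0.      1.    ]] 84.66934205180839 [-0.6164 -0.1927  1.8644  0.0003  1.4725 -2.0942]
to gauge, tool axes mm: [ -1.1521  -1.9107 106.3351]
```

```bash
python3 -m handwheel '[{"tx":-1,"ty":-2,"tz":15,"roll":0},{"tx":0,"ty":0,"tz":20,"roll":0},{"tx":0,"ty":0,"tz":20,"roll":0},{"tx":0,"ty":0,"tz":20,"roll":0},{"tx":0,"ty":0,"tz":20,"roll":0},{"tx":0,"ty":0,"tz":11,"roll":0},{"tx":0,"ty":0,"tz":0,"roll":0},{"tx":0,"ty":0,"tz":0,"roll":0}]' 
python3 -m handwheel '[{"tx":0,"ty":0,"tz":0,"roll":0},{"tx":0,"ty":0,"tz":0,"roll":0},{"tx":0,"ty":0,"tz":0,"roll":0},{"tx":0,"ty":0,"tz":0,"roll":0},{"tx":0,"ty":0,"tz":0,"roll":0},{"tx":0,"ty":0,"tz":0,"roll":0}]' 0 60
```

```text
t: 3.92
tool_pos: [0.4649, -0.2408, 0.1164]
tool_rot: [0.148, 3.137, -0.001]
contact_force: [-0.1, 0.3, 0.4]
opening: 0.0503
grip_force: 0.0
t: 4.42
tool_pos: [0.4656, -0.2416, 0.1175]
tool_rot: [0.149, 3.135, -0.003]
contact_force: [1.1, 0.3, 5.9]
opening: 0.0256
grip_force: 59.7
```

```bash
python3 -m handwheel '[{"tx":0,"ty":0,"tz":-6,"roll":0},{"tx":0,"ty":0,"tz":-12,"roll":0},{"tx":0,"ty":0,"tz":-12,"roll":0},{"tx":0,"ty":0,"tz":-12,"roll":0},{"tx":0,"ty":0,"tz":-12,"roll":0},{"tx":0,"ty":0,"tz":-12,"roll":0},{"tx":0,"ty":0,"tz":-12,"roll":0},{"tx":0,"ty":0,"tz":-12,"roll":0},{"tx":0,"ty":0,"tz":-12,"roll":0},{"tx":0,"ty":0,"tz":-12,"roll":0},{"tx":0,"ty":0,"tz":-10,"roll":0},{"tx":0,"ty":0,"tz":-6,"roll":0}]' 
python3 -m handwheel '[{"tx":0,"ty":0,"tz":0,"roll":0},{"tx":0,"ty":0,"tz":0,"roll":0},{"tx":0,"ty":0,"tz":0,"roll":0},{"tx":8,"ty":10,"tz":0,"roll":0},{"tx":12,"ty":20,"tz":0,"roll":0},{"tx":12,"ty":25,"tz":0,"roll":0},{"tx":10,"ty":30,"tz":0,"roll":0},{"tx":10,"ty":30,"tz":0,"roll":0},{"tx":10,"ty":30,"tz":0,"roll":0},{"tx":0,"ty":30,"tz":0,"roll":0},{"tx":0,"ty":30,"tz":0,"roll":0},{"tx":0,"ty":30,"tz":0,"roll":0}]' 
python3 -m handwheel '[{"tx":0,"ty":30,"tz":0,"roll":0},{"tx":0,"ty":30,"tz":0,"roll":0},{"tx":0,"ty":30,"tz":0,"roll":0},{"tx":-10,"ty":30,"tz":0,"roll":0},{"tx":-10,"ty":30,"tz":0,"roll":0},{"tx":-10,"ty":30,"tz":0,"roll":0},{"tx":-10,"ty":30,"tz":0,"roll":0},{"tx":-10,"ty":30,"tz":0,"roll":0},{"tx":-10,"ty":30,"tz":0,"roll":0},{"tx":-10,"ty":20,"tz":0,"roll":0},{"tx":0,"ty":0,"tz":0,"roll":0},{"tx":0,"ty":0,"tz":0,"roll":0}]' 
python3 - <<'E'
from h import *
o=ctrl.get_obs(); T=toolT(o); print(T,o['q'])
for n in("scene","side"):
    p,d=optics.get_image(n); np.savez(f"pics/{n}3.npz",p=p,d=d)
    c=optics.camera_params(n); E=np.linalg.inv(c['extrinsics']); q=E@np.r_[T[:3,3],1]; u=(c['mtx']@q[:3]); u=u[:2]/u[2]; print(n,u)
    x,y=[int(np.clip(v,65,m-65)) for v,m in zip(u,(512,384))]
    a=cv2.resize(p[y-65:y+65,x-65:x+65,::-1],(400,400)); globals()[n]=a
cv2.imwrite("pics/c3.png",np.hstack([scene,side]))
E
```

```text
t: 5.42
tool_pos: [0.4648, -0.2412, 0.2473]
tool_rot: [0.149, 3.136, -0.002]
contact_force: [-0.2, -0.3, -1.8]
opening: 0.0249
grip_force: 58.9
t: 6.42
tool_pos: [0.4242, 0.0003, 0.2444]
tool_rot: [-0.149, -3.137, -0.0]
contact_force: [0.8, -0.5, -1.8]
opening: 0.0254
grip_force: 59.1
t: 7.42
tool_pos: [0.5216, 0.2815, 0.2436]
tool_rot: [-0.146, -3.135, 0.002]
contact_force: [0.3, -0.3, -1.6]
opening: 0.0258
grip_force: 59.6
[[-0.9956  0.0931 -0.0028  0.5216]
 [ 0.0931  0.9957 -0.0014  0.2815]
 [ 0.0027 -0.0017 -1.      0.2436]
 [ 0.      0.      0.      1.    ]] [ 0.3694 -0.0284  1.6741 -0.0003  1.499  -1.1081]
scene [362.599  207.5524]
side [193.4546 132.352 ]
```

View pics/c3.png

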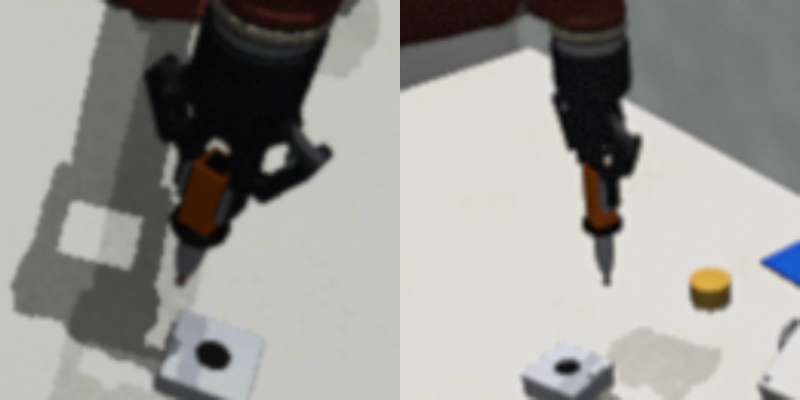

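The crops show the gauge gripped and roughly upright. Its tip is at scene crop (180,282) and side crop (607,285), and the disc is at (212,355) and (567,367). I'll triangulate the tip.

```bash
python3 - <<'E'
from h import *
a=tri(ray("scene",(355.5,233.3)),ray("side",(195.3,159.6)))
b=tri(ray("scene",(362,216.1)),ray("side",(194,139.2)))
print("tip",a,"collar",b)
v=b[0]-a[0];print(v/np.linalg.norm(v),np.linalg.norm(v))
T=toolT(ctrl.get_obs())
t=T[:3,:3].T@(a[0]-T[:3,3]); print("tip in tool",t*1000); print("collar in tool",T[:3,:3].T@(b[0]-T[:3,3])*1000)
print("disc-tip tool mm",T[:3,:3].T@(np.array([.4802,.3190,.03])-a[0])*1000,"disc-TCP",T[:3,:3].T@(np.array([.4802,.3190,.03])-T[:3,3])*1000)
E
```

```text
tip (array([0.5179, 0.282 , 0.1421]), [np.float64(0.0020982624772608667), np.float64(0.002098262477260842)]) collar (array([0.5227, 0.2854, 0.2168]), [np.float64(0.0014003976337441301), np.float64(0.001400397633744166)])
[0.0642 0.0454 0.9969] 0.07496334049492683
tip in tool [  3.5438   1.3855 102.2318]
collar in tool [-0.796   5.1408 27.4885]
disc-tip tool mm [ 40.8298  33.4145 112.1039] disc-TCP [ 44.3736  34.8    214.3358]
```

```bash
python3 -m handwheel '[{"tx":10,"ty":8,"tz":0,"roll":0},{"tx":16,"ty":13,"tz":10,"roll":0},{"tx":17,"ty":13,"tz":15,"roll":0},{"tx":0,"ty":0,"tz":20,"roll":0},{"tx":0,"ty":0,"tz":20,"roll":0},{"tx":0,"ty":0,"tz":15,"roll":0},{"tx":0,"ty":0,"tz":10,"roll":0},{"tx":0,"ty":0,"tz":0,"roll":0},{"tx":0,"ty":0,"tz":0,"roll":0},{"tx":0,"ty":0,"tz":0,"roll":0}]' 
python3 - <<'E'
from h import *
o=ctrl.get_obs(); T=toolT(o); F=[]
for n in("scene","side"):
    p,d=optics.get_image(n); np.savez(f"pics/{n}4.npz",p=p,d=d)
    x,y=dict(scene=(366,245),side=(182,175))[n]
    a=cv2.resize(p[y-50:y+50,x-50:x+50,::-1],(400,400)); globals()[n]=a
cv2.imwrite("pics/c4.png",np.hstack([scene,side]))
print("disc-TCP",T[:3,:3].T@(np.array([.4802,.3190,.03])-T[:3,3])*1000)
E
```

```text
t: 8.35
tool_pos: [0.4831, 0.3191, 0.1568]
tool_rot: [0.149, 3.136, 0.002]
contact_force: [-0.2, 0.5, -1.9]
opening: 0.0253
grip_force: 59.6
disc-TCP [  3.126   -0.5041 126.8216]
```

View pics/c4.png

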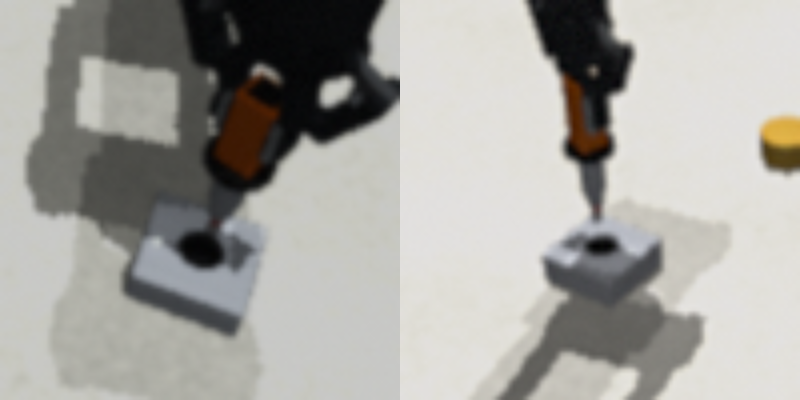

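The tip is just above the disc: tip (214,226) and (597,219), disc (201,250) and (600,245). I'll check the lateral offset before descending.

```bash
python3 - <<'E'
from h import *
a=tri(ray("scene",(369.5,251.8)),ray("side",(181.3,180)))
print("tip",a,onz("scene",(369.5,251.8),.054),onz("side",(181.3,180),.054), "disc",onz("scene",(316+201/4,195+250/4),.03),onz("side",(132+200/4,125+245/4),.03))
E
python3 -m handwheel '[{"tx":2,"ty":0,"tz":8,"roll":0},{"tx":0,"ty":0,"tz":8,"roll":0},{"tx":0,"ty":0,"tz":4,"roll":0},{"tx":0,"ty":0,"tz":0,"roll":0},{"tx":0,"ty":0,"tz":0,"roll":0},{"tx":0,"ty":0,"tz":0,"roll":0}]'
```

```text
tip (array([0.48  , 0.3209, 0.055 ]), [np.float64(0.0021858042514024813), np.float64(0.002185804251402641)]) [0.4774 0.3222 0.054 ] [0.4816 0.3197 0.054 ] disc [0.4814 0.3209 0.03  ] [0.4793 0.3161 0.03  ]
t: 8.95
tool_pos: [0.4805, 0.3191, 0.1352]
tool_rot: [-0.149, -3.138, 0.0]
contact_force: [-0.0, 0.8, -1.2]
opening: 0.0257
grip_force: 59.6
```

```bash
python3 -m handwheel '[{"tx":0,"ty":0,"tz":2,"roll":0},{"tx":0,"ty":0,"tz":2,"roll":0},{"tx":0,"ty":0,"tz":1,"roll":0},{"tx":0,"ty":0,"tz":0,"roll":0},{"tx":0,"ty":0,"tz":0,"roll":0}]'
python3 -m handwheel '[{"tx":0,"ty":0,"tz":1,"roll":0},{"tx":0,"ty":0,"tz":1,"roll":0},{"tx":0,"ty":0,"tz":0,"roll":0},{"tx":0,"ty":0,"tz":0,"roll":0}]'
```

```text
t: 9.37
tool_pos: [0.4808, 0.3192, 0.1307]
tool_rot: [0.149, 3.137, 0.001]
contact_force: [0.3, 0.8, -1.1]
opening: 0.0254
grip_force: 59.7
t: 9.7
tool_pos: [0.4808, 0.3192, 0.1287]
tool_rot: [0.149, 3.137, 0.001]
contact_force: [0.3, -0.5, 1.7]
opening: 0.0252
grip_force: 59.8
```

```bash
python3 -m handwheel '[{"tx":0,"ty":0,"tz":1,"roll":0},{"tx":0,"ty":0,"tz":1,"roll":0},{"tx":0,"ty":0,"tz":0,"roll":0},{"tx":0,"ty":0,"tz":0,"roll":0},{"tx":0,"ty":0,"tz":0,"roll":0},{"tx":0,"ty":0,"tz":0,"roll":0}]'
python3 - <<'E'
from h import *
for n in("scene","side"):
    f=[];
    for i in range(2):
        p,d=optics.get_image(n); f.append(ctrl.get_obs()['contact_force'][2])
    np.savez(f"pics/{n}5.npz",p=p,d=d); print(f)
    x,y=dict(scene=(366,250),side=(182,180))[n]
    a=cv2.resize(p[y-25:y+25,x-25:x+25,::-1],(400,400),interpolation=cv2.INTER_CUBIC); globals()[n]=a
cv2.imwrite("pics/c5.png",np.hstack([scene,side]))
E
```

```text
t: 10.2
tool_pos: [0.4807, 0.3192, 0.1267]
tool_rot: [0.149, 3.137, 0.001]
contact_force: [0.9, 1.0, 2.7]
opening: 0.0254
grip_force: 60.1
[np.float64(3.2260162957190497), np.float64(3.101750891428213)]
[np.float64(3.7057119388166444), np.float64(3.1193904264567984)]
```

View pics/c5.png

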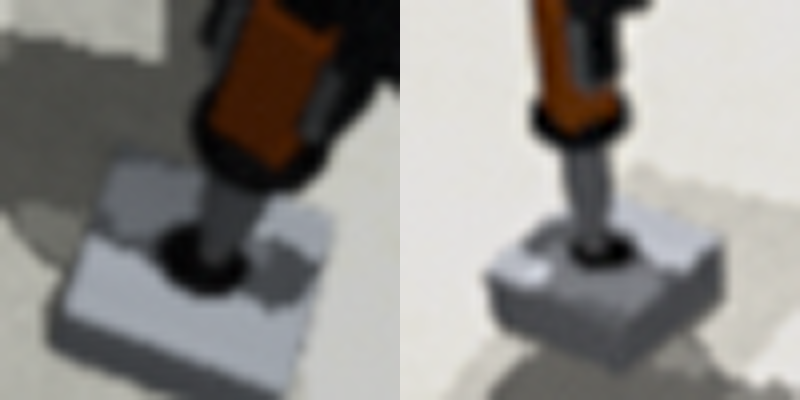

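The tip sits on the disc with the red band swallowed, and the spring force is about 5 N (3.2 N reading plus 1.8 N weight). I'll hold a second, then lift and go back to the stand to pivot the gauge in the grip.

```bash
python3 -m handwheel '[{"tx":0,"ty":0,"tz":0,"roll":0},{"tx":0,"ty":0,"tz":0,"roll":0},{"tx":0,"ty":0,"tz":0,"roll":0},{"tx":0,"ty":0,"tz":0,"roll":0},{"tx":0,"ty":0,"tz":0,"roll":0},{"tx":0,"ty":0,"tz":0,"roll":0},{"tx":0,"ty":0,"tz":0,"roll":0},{"tx":0,"ty":0,"tz":0,"roll":0},{"tx":0,"ty":0,"tz":0,"roll":0},{"tx":0,"ty":0,"tz":0,"roll":0},{"tx":0,"ty":0,"tz":0,"roll":0},{"tx":0,"ty":0,"tz":0,"roll":0}]'
python3 -m handwheel '[{"tx":0,"ty":0,"tz":-5,"roll":0},{"tx":0,"ty":0,"tz":-10,"roll":0},{"tx":0,"ty":0,"tz":-20,"roll":0},{"tx":0,"ty":0,"tz":-25,"roll":0},{"tx":0,"ty":0,"tz":-25,"roll":0},{"tx":0,"ty":0,"tz":-20,"roll":0},{"tx":0,"ty":0,"tz":-10,"roll":0},{"tx":4,"ty":-15,"tz":0,"roll":0},{"tx":8,"ty":-30,"tz":0,"roll":0},{"tx":10,"ty":-30,"tz":0,"roll":0},{"tx":10,"ty":-30,"tz":0,"roll":0},{"tx":10,"ty":-30,"tz":0,"roll":0}]'
python3 -m handwheel '[{"tx":8,"ty":-30,"tz":0,"roll":0},{"tx":0,"ty":-30,"tz":0,"roll":0},{"tx":0,"ty":-30,"tz":0,"roll":0},{"tx":0,"ty":-30,"tz":0,"roll":0},{"tx":0,"ty":-30,"tz":0,"roll":0},{"tx":0,"ty":-30,"tz":0,"roll":0},{"tx":0,"ty":-30,"tz":0,"roll":0},{"tx":-6,"ty":-30,"tz":0,"roll":0},{"tx":-8,"ty":-30,"tz":0,"roll":0},{"tx":-10,"ty":-30,"tz":0,"roll":0},{"tx":-10,"ty":-30,"tz":0,"roll":0},{"tx":-10,"ty":-20,"tz":0,"roll":0}]'
python3 -m handwheel '[{"tx":-10,"ty":-20,"tz":0,"roll":0},{"tx":-10,"ty":-10,"tz":0,"roll":0},{"tx":0,"ty":0,"tz":0,"roll":0},{"tx":0,"ty":0,"tz":0,"roll":0}]'
python3 - <<'E'
from h import *
T=toolT(ctrl.get_obs())
print("stand axis-TCP tool mm",T[:3,:3].T@(np.array([.4648,-.2390,.09])-T[:3,3])*1000)
E
```

```text
t: 11.4
tool_pos: [0.4805, 0.3191, 0.1264]
tool_rot: [0.149, 3.138, 0.0]
contact_force: [1.5, 0.9, 4.5]
opening: 0.0253
grip_force: 60.1
t: 12.4
tool_pos: [0.4238, 0.1872, 0.2396]
tool_rot: [-0.148, -3.134, 0.003]
contact_force: [-0.3, -0.1, -1.3]
opening: 0.0253
grip_force: 59.6
t: 13.4
tool_pos: [0.4273, -0.1651, 0.2398]
tool_rot: [-0.152, -3.134, -0.001]
contact_force: [0.5, 0.2, -1.7]
opening: 0.0252
grip_force: 59.8
t: 13.73
tool_pos: [0.4447, -0.1946, 0.2399]
tool_rot: [-0.15, -3.134, -0.004]
contact_force: [1.1, 0.3, -1.1]
opening: 0.0252
grip_force: 59.7
stand axis-TCP tool mm [-24.8088 -42.619  149.6841]
```

```bash
python3 -m handwheel '[{"tx":-13,"ty":-21,"tz":0,"roll":0},{"tx":-13,"ty":-21.5,"tz":0,"roll":0},{"tx":0,"ty":0,"tz":0,"roll":0},{"tx":0,"ty":0,"tz":0,"roll":0},{"tx":0,"ty":0,"tz":0,"roll":0}]'
python3 - <<'E'
from h import *
T=toolT(ctrl.get_obs())
print("stand axis-TCP tool mm",T[:3,:3].T@(np.array([.4648,-.2390,.09])-T[:3,3])*1000)
for n in("scene","side"):
    p,d=optics.get_image(n); np.savez(f"pics/{n}6.npz",p=p,d=d)
    x,y=dict(scene=(218,125),side=(303,235))[n]
    a=cv2.resize(p[y-50:y+50,x-50:x+50,::-1],(400,400)); globals()[n]=a
cv2.imwrite("pics/c6.png",np.hstack([scene,side]))
E
```

```text
t: 14.15
tool_pos: [0.4669, -0.2384, 0.2408]
tool_rot: [-0.148, -3.137, -0.002]
contact_force: [0.3, -0.2, -2.2]
opening: 0.0255
grip_force: 59.8
stand axis-TCP tool mm [  1.7579  -0.9647 150.7716]
```

View pics/c6.png

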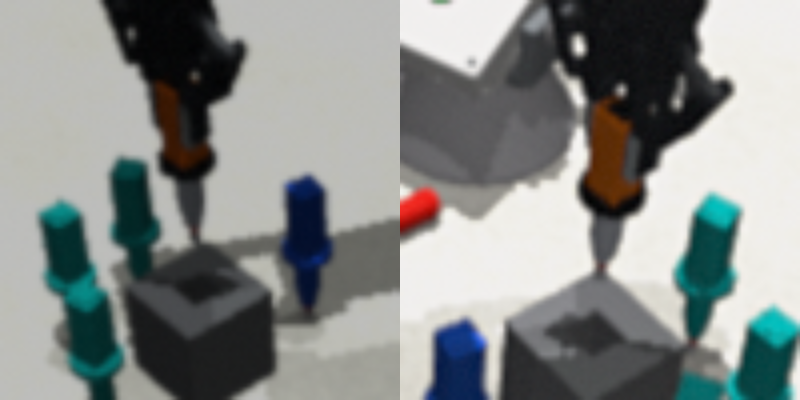

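The tip is above the hole: tip (195,240) and (600,272), hole (205,287) and (587,332). I'll check it numerically.

```bash
python3 - <<'E'
from h import *
f=lambda n,x,y:(dict(scene=168,side=253)[n]+x/4,dict(scene=75,side=185)[n]+y/4)
a=tri(ray("scene",f("scene",195,241)),ray("side",f("side",200,273))); print("tip",a)
for n,x,y in(("scene",205,287),("side",187,332)): print("hole",onz(n,f(n,x,y),.09))
for n,x,y in(("scene",195,241),("side",200,273)): print("tip",onz(n,f(n,x,y),.138))
E
```

```text
tip (array([ 0.4652, -0.2357,  0.1397]), [np.float64(0.001422327199142243), np.float64(0.0014223271991422098)])
hole [ 0.4595 -0.2332  0.09  ]
hole [ 0.4586 -0.2382  0.09  ]
tip [ 0.463  -0.2361  0.138 ]
tip [ 0.4676 -0.2358  0.138 ]
```

```bash
python3 -m handwheel '[{"tx":1,"ty":-2,"tz":10,"roll":0},{"tx":0,"ty":0,"tz":15,"roll":0},{"tx":0,"ty":0,"tz":15,"roll":0},{"tx":0,"ty":0,"tz":12,"roll":0},{"tx":0,"ty":0,"tz":6,"roll":0},{"tx":0,"ty":0,"tz":0,"roll":0},{"tx":0,"ty":0,"tz":0,"roll":0}]'
python3 -m handwheel '[{"tx":0,"ty":0,"tz":8,"roll":0},{"tx":0,"ty":0,"tz":8,"roll":0},{"tx":0,"ty":0,"tz":4,"roll":0},{"tx":0,"ty":0,"tz":0,"roll":0},{"tx":0,"ty":0,"tz":0,"roll":0}]' - 25
```

```text
t: 14.83
tool_pos: [0.4662, -0.2414, 0.1831]
tool_rot: [-0.149, -3.138, -0.0]
contact_force: [0.4, 0.3, -0.6]
opening: 0.0254
grip_force: 59.8
t: 15.25
tool_pos: [0.4661, -0.2415, 0.1628]
tool_rot: [-0.149, -3.137, -0.001]
contact_force: [-0.2, -0.9, -1.2]
opening: 0.0255
grip_force: 59.8
```

```bash
python3 -m handwheel '[{"tx":4,"ty":0,"tz":0,"roll":0},{"tx":4,"ty":0,"tz":0,"roll":0},{"tx":4,"ty":0,"tz":0,"roll":0},{"tx":0,"ty":0,"tz":0,"roll":0},{"tx":0,"ty":0,"tz":0,"roll":0}]' 0 25
```

```text
t: 15.67
tool_pos: [0.4556, -0.2407, 0.1643]
tool_rot: [0.149, 3.133, -0.001]
contact_force: [4.8, -0.4, -1.6]
opening: 0.0253
grip_force: 59.6
```

```bash
python3 -m handwheel '[{"tx":3,"ty":0,"tz":0,"roll":0},{"tx":3,"ty":0,"tz":0,"roll":0},{"tx":3,"ty":0,"tz":0,"roll":0},{"tx":0,"ty":0,"tz":0,"roll":0},{"tx":0,"ty":0,"tz":0,"roll":0}]'
python3 - <<'E'
from h import *
o=ctrl.get_obs(); print(toolT(o), o['wrist_torque'])
E
```

```text
t: 16.08
tool_pos: [0.4467, -0.2399, 0.1646]
tool_rot: [0.149, 3.133, -0.001]
contact_force: [5.1, 0.3, -0.9]
opening: 0.025
grip_force: 59.6
[[-0.9955  0.0949  0.0046  0.4467]
 [ 0.0949  0.9955 -0.0011 -0.2399]
 [-0.0047 -0.0007 -1.      0.1646]
 [ 0.      0.      0.      1.    ]] [ 0.1144 -1.287  -0.0176]
```

Force holds near 5 N while the tool travels, so the gauge is pivoting in the pads. Continuing.

```bash
python3 -m handwheel '[{"tx":3,"ty":0,"tz":0,"roll":0},{"tx":3,"ty":0,"tz":0,"roll":0},{"tx":3,"ty":0,"tz":0,"roll":0},{"tx":3,"ty":0,"tz":0,"roll":0},{"tx":3,"ty":0,"tz":0,"roll":0},{"tx":3,"ty":0,"tz":0,"roll":0},{"tx":0,"ty":0,"tz":0,"roll":0},{"tx":0,"ty":0,"tz":0,"roll":0}]'
python3 - <<'E'
from h import *
for n in("scene","side"):
    p,d=optics.get_image(n); np.savez(f"pics/{n}7.npz",p=p,d=d)
    x,y=dict(scene=(218,135),side=(303,245))[n]
    a=cv2.resize(p[y-40:y+40,x-40:x+40,::-1],(400,400)); globals()[n]=a
cv2.imwrite("pics/c7.png",np.hstack([scene,side]))
E
```

```text
t: 16.75
tool_pos: [0.4288, -0.2385, 0.1648]
tool_rot: [0.149, 3.133, -0.003]
contact_force: [4.6, -0.5, -0.4]
opening: 0.0256
grip_force: 59.2
```

View pics/c7.png

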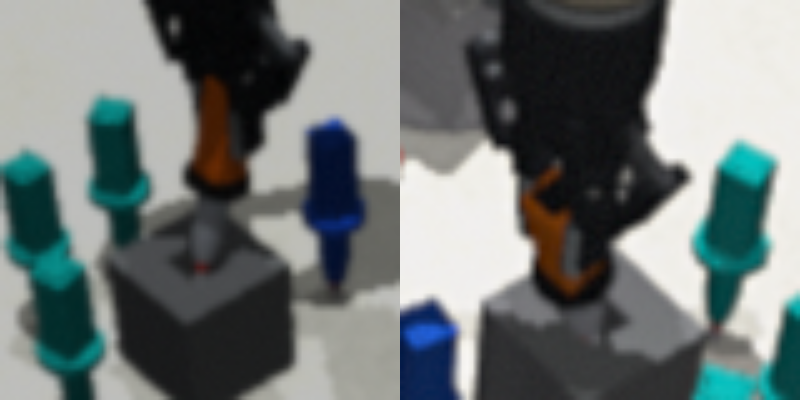

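The gauge is now visibly tilted in the pads (nose against the hole's edge, collar at (215,185) and (570,280)). Lift out, align the roll with the gonio, and move to a pre-press point.

```bash
python3 -m handwheel '[{"tx":-2,"ty":0,"tz":0,"roll":0},{"tx":0,"ty":0,"tz":-8,"roll":0},{"tx":0,"ty":0,"tz":-14,"roll":0},{"tx":0,"ty":0,"tz":-16,"roll":0},{"tx":0,"ty":0,"tz":-16,"roll":0},{"tx":0,"ty":0,"tz":-16,"roll":0},{"tx":0,"ty":0,"tz":-20,"roll":0},{"tx":0,"ty":0,"tz":-20,"roll":0},{"tx":0,"ty":0,"tz":-14,"roll":0},{"tx":0,"ty":0,"tz":-6,"roll":-0.095},{"tx":0,"ty":0,"tz":0,"roll":-0.095},{"tx":0,"ty":0,"tz":0,"roll":-0.096}]' 0 60
python3 -m handwheel '[{"tx":-6,"ty":10,"tz":0,"roll":0},{"tx":-13,"ty":20,"tz":0,"roll":0},{"tx":-13,"ty":20,"tz":0,"roll":0},{"tx":-13,"ty":20,"tz":0,"roll":0},{"tx":-13,"ty":20,"tz":0,"roll":0},{"tx":-13,"ty":20,"tz":0,"roll":0},{"tx":-13,"ty":20,"tz":0,"roll":0},{"tx":-13,"ty":20,"tz":0,"roll":0},{"tx":-13,"ty":20,"tz":0,"roll":0},{"tx":-13,"ty":20,"tz":0,"roll":0},{"tx":-13,"ty":20,"tz":0,"roll":0},{"tx":-6,"ty":10,"tz":0,"roll":0}]'
python3 -m handwheel '[{"tx":0,"ty":0,"tz":0,"roll":0},{"tx":0,"ty":0,"tz":0,"roll":0},{"tx":0,"ty":0,"tz":0,"roll":0}]'
python3 - <<'E'
from h import *
o=ctrl.get_obs(); T=toolT(o); print(T)
for n in("scene","side"):
    p,d=optics.get_image(n); np.savez(f"pics/{n}8.npz",p=p,d=d)
    c=optics.camera_params(n); E=np.linalg.inv(c['extrinsics']); q=E@(T@np.array([-.03,0,.06,1])); u=(c['mtx']@q[:3]); u=u[:2]/u[2]
    x,y=u.astype(int); print(n,x,y)
    a=cv2.resize(p[y-40:y+40,x-40:x+40,::-1],(400,400),interpolation=cv2.INTER_CUBIC); globals()[n]=a
cv2.imwrite("pics/c8.png",np.hstack([scene,side]))
E
```

```text
t: 17.85
tool_pos: [0.4289, -0.2381, 0.2939]
tool_rot: [0.307, -3.125, -0.0]
contact_force: [-0.5, 1.0, -2.1]
opening: 0.0252
grip_force: 59.2
t: 18.85
tool_pos: [0.5269, 0.0077, 0.2927]
tool_rot: [0.3, -3.125, -0.002]
contact_force: [-0.1, -0.2, -2.2]
opening: 0.0256
grip_force: 59.3
t: 19.1
tool_pos: [0.5266, 0.0043, 0.2931]
tool_rot: [0.298, -3.126, 0.001]
contact_force: [0.6, -0.1, -2.3]
opening: 0.0252
grip_force: 59.3
[[-0.982  -0.1888 -0.0011  0.5266]
 [-0.1888  0.982  -0.0006  0.0043]
 [ 0.0012 -0.0004 -1.      0.2931]
 [ 0.      0.      0.      1.    ]]
scene 258 164
side 261 168
```

View pics/c8.png

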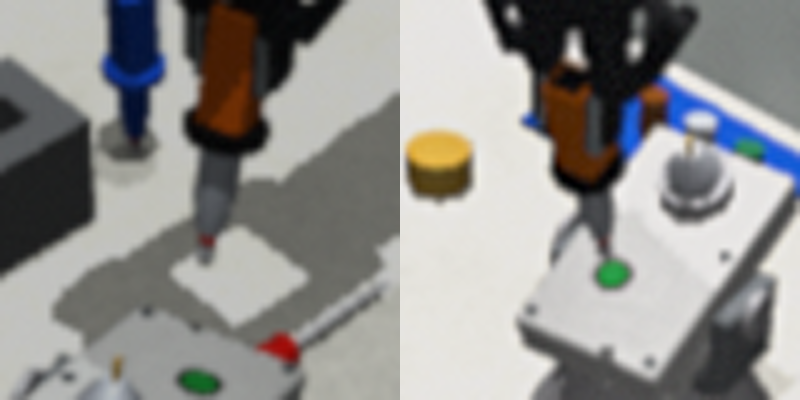

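Pixels: tip at scene (206,262) and side (608,259). Collar centre at (227,131) and (583,177). Spot at (200,381) and (613,273). The tilt looks close to the face normal.

```bash
python3 - <<'E'
from h import *
f=lambda n,x,y:(dict(scene=218,side=221)[n]+x/5,dict(scene=124,side=128)[n]+y/5)
P=lambda a,b:tri(ray("scene",f("scene",*a)),ray("side",f("side",*b)))
T=toolT(ctrl.get_obs())
tip,e1=P((206,262),(208,259)); col,e2=P((227,131),(183,177)); sp,e3=P((200,381),(213,273))
print(tip,e1,col,e2,"spot",sp,e3)
n=np.array([-.325,-.063,.943]);n/=np.linalg.norm(n)
L=lambda x:T[:3,:3].T@(x-T[:3,3])*1000
print("tip tool",L(tip),"collar tool",L(col))
v=col-tip; print("axis len",np.linalg.norm(v)); v/=np.linalg.norm(v); print(v,"err rad",np.arccos(v@n))
g=T[:3,3]-T[:3,2]*.019; w=g-tip; print("grasp-tip",np.linalg.norm(w),w/np.linalg.norm(w),np.arccos(w@n/np.linalg.norm(w)))
print("n in tool",T[:3,:3].T@n)
E
```

```text
[0.5576 0.0097 0.1909] [np.float64(0.0029994305853190835), np.float64(0.0029994305853188997)] [0.5336 0.0054 0.2627] [np.float64(0.0008015549421918834), np.float64(0.0008015549421919704)] spot [0.5921 0.0365 0.1471] [np.float64(0.0017350877106123784), np.float64(0.0017350877106123487)]
tip tool [-31.4131  -0.1155 102.3227] collar tool [-6.9982  0.0691 30.5361]
axis len 0.07582501026083802
[-0.3163 -0.0579  0.9469] err rad 0.010824378016983693
grasp-tip 0.12532352467275207 [-0.2459 -0.0459  0.9682] 0.0847682360077496
n in tool [ 0.3317 -0.001  -0.9434]
```

```bash
python3 -m handwheel '[{"tx":-5,"ty":4,"tz":3,"roll":0},{"tx":-7,"ty":4,"tz":5,"roll":0},{"tx":-7,"ty":4,"tz":5,"roll":0},{"tx":-7,"ty":4,"tz":5,"roll":0},{"tx":-4.5,"ty":4,"tz":2,"roll":0},{"tx":0,"ty":0,"tz":0,"roll":0},{"tx":0,"ty":0,"tz":0,"roll":0},{"tx":0,"ty":0,"tz":0,"roll":0}]'
cat > m.py <<'E'
from h import *
o=ctrl.get_obs(); T=toolT(o); n=np.array([-.325,-.063,.943]);n/=np.linalg.norm(n); spot=np.array([.5918,.0365,.1474])
rb={};sb={}
for c in("scene","side"):
    p,d=optics.get_image(c); np.savez(f"pics/{c}9.npz",p=p,d=d); W=cloud(c,d); 
    hsv=cv2.cvtColor(p,cv2.COLOR_RGB2HSV).astype(int)
    K=np.linalg.inv(optics.camera_params(c)['extrinsics']); q=K@(T@np.array([-.027,0,.084,1])); u=optics.camera_params(c)['mtx']@q[:3]; u=u[:2]/u[2]
    v_,u_=np.mgrid[:384,:512]; r=np.hypot(u_-u[0],v_-u[1])
    pf=p.astype(float); s=pf[...,0]/(pf[...,1:].max(2)+1)
    m=(r<9)&(s>1.35)&((hsv[...,0]<5)|(hsv[...,0]>172))
    w=(s-1)*m; 
    if m.sum(): rb[c]=np.array([(w*u_).sum(),(w*v_).sum()])/w.sum()
    g=(hsv[...,0]>48)&(hsv[...,0]<78)&(hsv[...,1]>110)&(np.linalg.norm(W-spot,axis=2)<.03)
    sb[c]=np.array([u_[g].mean(),v_[g].mean()])
    print(c,"expected",u,"band",m.sum(),rb.get(c),"green",g.sum(),sb[c])
if len(rb)==2:
    b,e=tri(ray("scene",rb["scene"]),ray("side",rb["side"])); print("band",b,e[0],"in tool",1000*T[:3,:3].T@(b-T[:3,3]))
    D=b-spot; print("band rel spot: along n",1000*D@n,"lateral tool",1000*T[:3,:3].T@(D-n*(D@n)))
print("spot tri",tri(ray("scene",sb["scene"]),ray("side",sb["side"])), "TCP",T[:3,3], "F",o['contact_force'])
E
python3 m.py
```

```text
t: 19.87
tool_pos: [0.5533, 0.0304, 0.2734]
tool_rot: [0.3, -3.127, 0.0]
contact_force: [0.3, 0.5, -1.5]
opening: 0.0254
grip_force: 59.2
scene expected [260.2289 186.366 ] band 3 [260.2541 187.7325] green 21 [257.0952 199.8571]
side expected [260.8164 173.2043] band 0 None green 19 [262.8947 182.4211]
spot tri (array([0.5917, 0.0361, 0.148 ]), [np.float64(0.0005198609271544265), np.float64(0.0005198609271545385)]) TCP [0.5533 0.0304 0.2734] F [ 0.3158  0.4857 -1.5298]
```

```bash
python3 - <<'E'
from h import *
for c,(x,y) in (("side",(261,173)),("scene",(260,187))):
    p,d=load(c,9); pf=p.astype(float); s=pf[...,0]/(pf[...,1:].max(2)+1)
    print(c,x-7,y-9); print((100*s[y-9:y+10,x-7:x+8]).astype(int)); print(p[y-9:y+10,x-7:x+8].sum(2)//3)
E
```

```text
side 254 164
[[100 100  96  93  85  89  88  91  92  94  96 100 100 100 100]
 [100 100 100  97  88  92  92  91  94  99  99 100 100 100 100]
 [100 101 100  97  91  91  94  90  93 100 100  99 100 100 100]
 [100 100 101 100  91  92  93  92  93 100 100 100  99 100 100]
 [100 100 100  99  92  91  91  92  93  99 100 100 100 100 100]
 [100 100 100 100  96  93  93  93  93  99 100 100 100 100 100]
 [101 100 100 100  96  93  92  90  93 100 100 100 100 100 100]
 [100 100  99  98  98  95  91  91  94 100 100 100 100  99 100]
 [ 98  95  96  97  98  98  94  94 100 101 100 100  99 100 100]
 [ 96  95  96  98  99 100 106 116 111 103 100 100 100 100 100]
 [ 95  94  98 100  99 100 107 133 114 101 100  99 100 100 100]
 [ 95  98  99 100 100 100 102 109 103 100 100 100 100 100 100]
 [ 97  98 100 100  99 100 100 100  99 100 100 100 100 100 100]
 [ 98 100 100 100 100 100 100 100 100 100 100 100 100 100 100]
 [100 100 100 100 100 100 100 100 100 101 100 100 100 100 100]
 [100 100 100 100 100 100 100 101 100  98  98 100 100 100 100]
 [100 100 100  99  99 100  99  92  76  60  62  82  99 100 100]
 [100 100 100  9
[... 3018 characters left out ...]
4 194]
 [165 187 192 195 189 144  89  74  75  99 151 185 194 195 195]
 [142 167 185 190 187 149  89  63  71 132 179 193 195 194 195]
 [ 90 116 142 153 162 137  89  58  72 153 190 194 195 195 194]
 [ 70  74  81  90 109 112  93  74  92 160 191 195 196 195 194]
 [ 71  69  71  80  83  94 100  94 101 148 182 193 194 195 195]
 [ 77  78  83  89  89  86  93  92  90 116 150 174 187 191 192]
 [ 96  80  83  83  82  76  78  79  84  96 111 133 153 161 170]
 [114  80  74  70  71  69  73  73  78  84  93 100 108 118 149]
 [134 117  95  73  69  68  69  68  70  70  78  84  92 128 163]
 [152 149 130  97  73  69  69  68  68  73  75  78 107 148 172]
 [155 153 148 128  91  69  67  69  75 104 117 122 138 151 163]]
```

```bash
sed -i 's/m=(r<9)&(s>1.35)&.*/m=(r<9)\&(s>1.03)\&((hsv[...,0]<9)|(hsv[...,0]>168))/; s/w=(s-1)\*m/w=(s-1.02)*m/' m.py; python3 m.py
```

```text
scene expected [260.1621 186.2559] band 12 [259.9009 187.627 ] green 22 [257.     199.9091]
side expected [260.875  173.1322] band 8 [261.3287 173.8269] green 19 [262.8947 182.4211]
band [0.5816 0.0355 0.1862] 0.0003460954856694952 in tool [-28.7839  -0.1255  87.5401]
band rel spot: along n 39.95871899004476 lateral tool [-3.0718  0.994  -1.0769]
spot tri (array([0.5919, 0.0361, 0.1479]), [np.float64(0.0006470347043998995), np.float64(0.0006470347043998215)]) TCP [0.5533 0.0302 0.2737] F [-0.8378  0.871  -2.4237]
```

```bash
python3 -m handwheel '[{"tx":-0.7,"ty":-1,"tz":4,"roll":0},{"tx":-1,"ty":0,"tz":4.5,"roll":0},{"tx":-1,"ty":0,"tz":4.5,"roll":0},{"tx":-1,"ty":0,"tz":4.5,"roll":0},{"tx":0,"ty":0,"tz":0,"roll":0},{"tx":0,"ty":0,"tz":0,"roll":0},{"tx":0,"ty":0,"tz":0,"roll":0}]'; python3 m.py
```

```text
t: 20.65
tool_pos: [0.5571, 0.03, 0.2557]
tool_rot: [0.3, -3.127, -0.0]
contact_force: [0.1, -0.1, -1.6]
opening: 0.025
grip_force: 59.2
scene expected [259.1039 191.8041] band 15 [258.9732 193.077 ] green 21 [257.0952 199.8571]
side expected [261.6223 177.458 ] band 8 [262.0304 178.1771] green 19 [262.8947 182.4211]
band [0.5851 0.0354 0.1682] 0.00046002709641554537 in tool [-28.4757  -0.0588  87.5323]
band rel spot: along n 21.900380613025554 lateral tool [-0.4191  0.1947 -0.1472]
spot tri (array([0.5917, 0.0361, 0.148 ]), [np.float64(0.0005198609271544265), np.float64(0.0005198609271545385)]) TCP [0.5571 0.03   0.2557] F [ 0.0655 -0.0564 -1.5549]
```

```bash
python3 -m handwheel '[{"tx":-0.7,"ty":0,"tz":1.9,"roll":0},{"tx":-0.7,"ty":0,"tz":1.9,"roll":0},{"tx":-0.3,"ty":0,"tz":0.9,"roll":0},{"tx":0,"ty":0,"tz":0,"roll":0},{"tx":0,"ty":0,"tz":0,"roll":0},{"tx":0,"ty":0,"tz":0,"roll":0}]'
python3 -m handwheel '[{"tx":-0.3,"ty":0,"tz":0.9,"roll":0},{"tx":-0.3,"ty":0,"tz":0.9,"roll":0},{"tx":0,"ty":0,"tz":0,"roll":0},{"tx":0,"ty":0,"tz":0,"roll":0},{"tx":0,"ty":0,"tz":0,"roll":0}]'
```

```text
t: 21.25
tool_pos: [0.5588, 0.0303, 0.2511]
tool_rot: [0.3, -3.127, 0.0]
contact_force: [-0.5, -0.1, -1.0]
opening: 0.0252
grip_force: 59.2
t: 21.67
tool_pos: [0.5593, 0.0305, 0.2493]
tool_rot: [0.3, -3.127, -0.0]
contact_force: [-0.1, 0.1, -1.5]
opening: 0.0255
grip_force: 59.2
```

```bash
python3 -m handwheel '[{"tx":-0.3,"ty":0,"tz":0.9,"roll":0},{"tx":-0.3,"ty":0,"tz":0.9,"roll":0},{"tx":0,"ty":0,"tz":0,"roll":0},{"tx":0,"ty":0,"tz":0,"roll":0},{"tx":0,"ty":0,"tz":0,"roll":0}]'
python3 -m handwheel '[{"tx":-0.3,"ty":0,"tz":0.9,"roll":0},{"tx":-0.3,"ty":0,"tz":0.9,"roll":0},{"tx":0,"ty":0,"tz":0,"roll":0},{"tx":0,"ty":0,"tz":0,"roll":0},{"tx":0,"ty":0,"tz":0,"roll":0}]'
```

```text
t: 22.08
tool_pos: [0.5599, 0.0306, 0.2475]
tool_rot: [0.3, -3.127, -0.0]
contact_force: [-0.8, -0.4, -1.2]
opening: 0.026
grip_force: 59.2
t: 22.5
tool_pos: [0.5606, 0.0307, 0.2458]
tool_rot: [-0.3, 3.127, -0.0]
contact_force: [0.9, -0.4, 0.3]
opening: 0.0252
grip_force: 59.3
```

```bash
python3 -m handwheel '[{"tx":-0.3,"ty":0,"tz":0.9,"roll":0},{"tx":-0.3,"ty":0,"tz":0.9,"roll":0},{"tx":0,"ty":0,"tz":0,"roll":0},{"tx":0,"ty":0,"tz":0,"roll":0},{"tx":0,"ty":0,"tz":0,"roll":0}]'
python3 -m handwheel '[{"tx":-0.3,"ty":0,"tz":0.9,"roll":0},{"tx":-0.2,"ty":0,"tz":0.6,"roll":0},{"tx":0,"ty":0,"tz":0,"roll":0},{"tx":0,"ty":0,"tz":0,"roll":0},{"tx":0,"ty":0,"tz":0,"roll":0},{"tx":0,"ty":0,"tz":0,"roll":0}]'
python3 m.py; python3 - <<'E'
from h import *
F=[]
for i in range(10): optics.get_image("side"); F.append(ctrl.get_obs()['contact_force'])
print(np.mean(F,0),np.std(F,0))
E
```

```text
t: 22.92
tool_pos: [0.5612, 0.0308, 0.2441]
tool_rot: [-0.3, 3.127, -0.0]
contact_force: [-1.8, -0.2, 0.4]
opening: 0.0255
grip_force: 59.4
t: 23.42
tool_pos: [0.5616, 0.0309, 0.2425]
tool_rot: [-0.3, 3.127, -0.0]
contact_force: [-0.4, 0.6, 1.3]
opening: 0.0255
grip_force: 59.5
scene expected [258.1827 196.372 ] band 0 None green 11 [256.7273 200.2727]
side expected [262.3602 180.1923] band 0 None green 13 [263.0769 182.9231]
spot tri (array([0.5921, 0.0354, 0.1462]), [np.float64(0.0006786537738990823), np.float64(0.0006786537738991754)]) TCP [0.5616 0.0309 0.2425] F [-0.4248  0.5619  1.298 ]
[-1.271  -0.3806  1.7789] [0.3611 0.6452 0.3905]
```

```bash
python3 -m handwheel '[{"tx":-0.2,"ty":0,"tz":0.7,"roll":0},{"tx":0,"ty":0,"tz":0,"roll":0},{"tx":0,"ty":0,"tz":0,"roll":0},{"tx":0,"ty":0,"tz":0,"roll":0},{"tx":0,"ty":0,"tz":0,"roll":0},{"tx":0,"ty":0,"tz":0,"roll":0}]'
python3 - <<'E'
from h import *
F=[]
for i in range(12): p,d=optics.get_image("scene"); F.append(ctrl.get_obs()['contact_force'])
F=np.mean(F,0); n=np.array([-.325,-.063,.943]); print(F,"along n",(F+[0,0,1.8])@n)
T=toolT(ctrl.get_obs()); print(T[:3,3])
# collar (black ring under orange) & orange in both views
s,_=optics.get_image("side"); np.savez("pics/scene10.npz",p=p); np.savez("pics/side10.npz",p=s)
for c,im,(x,y) in(("scene",p,(257,194)),("side",s,(262,178))):
    print(c,x-7,y-10); print(im[y-10:y+12,x-7:x+9].sum(2)//3)
E
```

```text
t: 24.52
tool_pos: [0.5618, 0.031, 0.2418]
tool_rot: [-0.3, 3.127, -0.0]
contact_force: [-1.0, 0.0, 2.7]
opening: 0.0249
grip_force: 59.6
[-0.9935 -0.4965  2.7522] along n 4.6468803791676425
[0.5618 0.0309 0.2417]
scene 250 184
[[108 107 108 107 108 105  82  60  58  62  62  60  57  55  76 157]
 [108 109 109 109 112 107  78  58  60  61  62  61  57  56  84 163]
 [108 108 101 109 140 138  94  61  60  61  62  60  57  57  96 166]
 [105 102  90 104 150 157 109  65  61  62  62  60  56  61 117 176]
 [ 93  87  80  85 113 120  93  73  69  73  69  61  57  68 142 187]
 [ 77  71  71  71  74  71  74  82  82  86  82  74  67  74 156 193]
 [ 69  68  69  69  70  65  72  84  90  91  89  82  75  84 160 194]
 [ 77  72  69  70  78  75  75  84  91  90  88  81  75  94 155 187]
 [119  95  80  76  79  76  76  83  89  90  86  79  73  94 130 155]
 [150 112  83  76  72  69  72  82  87  86  82  75  75  90 103 111]
 [153 116  78  71  69  65  68  79  83  83  77  69  72  82  93  99]
 [157 137 100  74  69  64  69  78  82  80  72  65  67  72  80  86]
 [158 154 135  99  75  68  68  76  79  75  67  65  68  68  71  75]
 
[... 1390 characters left out ...]
 103 164 206 219 219 217 217]
 [210 209 211 214 204 151  90  70  74  86 122 167 206 218 219 218]
 [208 209 213 211 193 133  85  71  77  82  93 120 173 213 220 219]
 [209 209 212 205 175 107  77  69  71  73  83  96 149 207 219 216]
 [209 211 212 203 168  93  55  54  55  52  66 100 158 209 219 216]
 [207 211 213 209 176  94  41  35  36  40  73 138 193 214 218 217]
 [208 212 213 195 152  96  58  49  50  58 109 180 215 218 216 217]
 [209 210 194 157 119 103  93  91  92  92 116 170 215 220 218 219]
 [207 192 155 119 105 106 107 108 108 107 111 149 207 221 222 220]
 [190 152 116 104 106 107 109 109 108 107 107 125 171 208 221 220]
 [157 115 102 105 107 107 108 108 108 108 104 107 127 172 213 220]]
```

About 4.6 N along the normal (about 5.8 mm in), the band is swallowed, the nose is over the spot and everything is steady. Handing in.

```bash
python3 -c "
from station import ctrl
print(ctrl.finish_job())"
```

```text
the job is handed in; nothing more can be done
None
```

I zeroed the gauge on the reference disc at about 5 N, and handed the job in with it pressed on the green spot at about 4.6 N (about 5.8 mm in), roughly square to the face (within about 0.1 rad); the judge returned no verdict.

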